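# Index the jack-plate arm one hole towards the amber canister

## Robot

A 7-joint arm with a two-finger parallel gripper is mounted at the origin on the work surface. World frame = base frame: x ahead of the robot, y to its left, z up, the work surface at z = 0. Lengths are in m, angles in rad, forces in N, time in s.
With the tool pointing down it reaches from about 0.4 to 0.9 m from the base axis. Payload 5.5 kg.
Tool frame: the origin (TCP) lies between the finger pads; the fingertips stand 17 mm ahead of it and the grasp point (between the pads) lies 2 mm behind it (ctrl.finger_overhang is the distance from the TCP to the fingertips, in m); z points along the fingers, y is the direction in which the jaws open and shut (so a half turn about z gives the same grasp; the last joint's range is limited). The gripper opens to 85 mm and grips with 20 to 120 N. Pads are 22 mm wide; open, the fingers measure 114 mm over their backs; the gripper's body (76 mm by 85 mm) begins 54 mm behind the grasp point. The pads swing forward as they close: fully open they stand 13 mm farther back than shut.
Start: joints at [-0.913, 0.501, -0.427, 1.55, 0.221, 1.138, -0.21], TCP at [0.25, 0.6, 0.248] pointing down, gripper open.
Joint ranges: [-2.88, 2.88], [-0.31, 2.03], [-1.54, 1.56], [0.2, 2.42], [-1.41, 4.55], [0.19, 2.02], [-2.57, 2.57]. Speed limits (rad/s): [2.57, 2.57, 3.14, 3.14, 3.14, 3.14, 3.14].

## Interface

Orientations are given as a unit quaternion [w, x, y, z].
In Python, from plant import ctrl gives the robot as it stands.
- The arm moves only by the tool jog_arm, never from a script. Its arguments are lists of equal length, an entry for each row: "delta_pos": the shift along the tool's x, y, z in mm, a list of three; "roll": the turn about the tool's z in units of 5 degrees (1.0 is 5 degrees). In form: {"delta_pos": [[x, y, z], ...], "roll": [roll, ...]}. A call has 1 to 8 rows; each row shifts and turns the pose as measured when the row begins, along the tool's axes as they then stand; what a row does not reach is not made up. A row lasts 1/8 s, in which the tool goes at most 62.5 mm and 10.7 degrees, less where a joint would pass 70% of its speed; a pose out of reach is approached as far as the arm can. A call is refused whole if a number of a shift passes 62.5 or a number of a turn 1, either way. A call with a gripper value outside its range is refused whole. "fingers" is the finger opening in mm, from 0 to 85.4, set as the call begins (left out, the last holds). The fingers move at their own pace and stop on an object; "squeeze" is the grip in N (left out, the last holds). Time passes only in rows, so rows that do not move let the fingers close. It gives the time, the measured TCP pose, the force and the opening at its end, in the units of the state.
- ctrl.get_state(): the state, without advancing time (a new reading comes with each control period).
- ctrl.snapshot(name): name is "scene" or "side" or "wrist"; returns (picture, depth): 480x640x3 uint8, blue, green, red; 480x640 float32, m along the optical axis (not along the pixel's ray), 0 where there is no reading.
- ctrl.calibration(name): a dict with "fovy" (degrees; the focal length in pixels is half the picture's height over the tangent of half this angle, whatever the lens; pixels are square), "cx", "cy" (the principal point, pixels), "extrinsics" (4x4, takes a point from camera to world coordinates). Camera axes: x right, y down, z forward; pixel columns grow to the right and rows downward; lengths in m; the calibration is good to about 2 mm. A picture is of the moment at which its call begins: read the wrist's pose just before it. calibration takes no time and is no camera call; for the wrist camera it gives the pose at the moment of the call.
- ctrl.hand_in(): hands the job in, once; it reports no verdict.
Trained networks look in the newest picture that a camera, given by its name, has taken for a name from the list of things; names that differ only in an ending like _2 or _b are one class to them, and where a whole thing is asked for, a point or a joint stands for the part that bears it (a point fixed in the world has none). Each returns a list of dicts, best first, with "p" (0 to 1); they miss things now and then, are a little off and sometimes report something else, mostly with a low value. They report only what shows in the picture. A call takes as long as a camera call. They do not tell look-alikes from the thing itself.
- ctrl.masks_of(camera, target): "pixels" (480x640 bool, what is visible of it) and "box" ([left, top, right, bottom] in pixels, round what is visible of it).
The state is a dict: "time": time; "q": joint angles; "dq": joint speeds; "joint_torque": joint torques, N m; "eef_pos": TCP position; "eef_rot": TCP orientation; "contact_force": force on the tool from outside, world axes, zero at the start; "wrist_torque": the same for the moment, N m; "gripper_width": finger opening in m.
Only numpy, scipy, OpenCV 4.12 (cv2) and the standard library are available. Lean on these libraries where they do the work, as an engineer would, in place of code of your own. Each camera call takes 0.05 s, during which the arm holds its last target.

## Task

Swing the jack-plate arm one hole over towards the amber glass canister: pull the red spring plunger knob up, turn the arm to the very next hole on the side where the canister stands, and let the pin snap fully home there. Leave the canister where it stands.

Things in the scene. Friction and masses are not known exactly. Their poses are not given: they have to be found in the camera images.
- index_plate: Dark steel round index plate, 230 mm across, 20 mm thick, fixed to the desk. Origin at desk height on the arm's upright pivot axis, z up. Five countersunk holes (16 mm wide, 26 mm at the mouth) in its top lie on a circle of 90 mm radius about the pivot, at -60, -30, 0, +30, +60 degrees from its x axis (positive towards its y).
- swing_arm (a joint): Angle (rad) of the aluminium arm about the pivot: 0 along the plate's x axis, positive counter-clockwise from above, stops at 1.15 either way; starts pinned at 0; turns easily once unpinned. Arm 34 mm wide, top 36 mm high; a gold jack plate lies on its end, 74 mm wide, 127 to 173 mm from the pivot, up to 49 mm high.
- plunger_knob (a point): Centre of the red upright cylindrical knob, 28 mm across, 30 mm tall, on the arm 90 mm from the pivot; 70 mm above the desk with pin home; 22 mm wide barrel below, up to 50 mm. Pulls straight up against a spring (4 N, 8 N at 20 mm, stop at 24 mm); pin clear of plate from 14 mm up. Round-nosed pin: let go within 8 mm of a hole, it centres and springs home. x axis points away from the pivot.
- canister: Amber glass screw-top canister, black lid, 68 mm across, 80 mm tall, loose on the desk on the plate's +y or -y side, 230 to 310 mm from the pivot; shows which way to turn. Origin at the centre of its underside. A grey potting box, 60 x 80 x 36 mm, stands on the opposite side.
Things that resemble listed ones, but are neither listed nor needed, are in the scene too. There is more than one size of the canister; the one meant has the size given above.

How it is judged:
On the way:
1. the knob is pulled up by at least 10 mm (z of plunger_knob in the frame of index_plate above 0.08 m), for 0.1 s.
At the end, for the whole second after the job is handed in: The arm stands at the hole 30 degrees from the middle on the canister's side (knob within about 8 mm of that hole) with the pin home: the knob no more than 4 mm above its rest height (z of plunger_knob in the frame of index_plate below 0.074 m and x of plunger_knob in the frame of index_plate above 0.07 m and ((y of canister in the frame of index_plate above 0 m and y of plunger_knob in the frame of index_plate between 0.037 and 0.053 m) or (y of canister in the frame of index_plate below 0 m and y of plunger_knob in the frame of index_plate between -0.053 and -0.037 m))); the robot touches nothing.
It fails at once if the canister is moved more than 20 mm or tipped (distance of canister from where it was at the start of the episode above 0.02 m or angle between canister's own z axis and vertical above 0.35 rad).
It also fails if it takes over 32 s, if anything falls off the work surface, if the arm or the gripper's body presses on something with over 40 N, if the wrist force passes 120 N, or if a joint passes its speed limit or range.

## Working session

There is one attempt and no reset: what is moved stays moved. The work goes in short steps, Python scripts to look and compute and a tool call to move; the robot and the scene stay as the last step left them, time stands still between calls to the robot, and variables do not carry over. Pictures are saved under pics/ and viewed, and the job is handed in when it is done.

Besides the shell and the picture viewer there is one more tool, called after ">>>" in YAML: its name, and indented under it one key for each argument. jog_arm: Moves the arm, as the interface text tells. Its arguments: {"type":"object","properties":{"delta_pos":{"type":"array"},"roll":{"type":"array"},"fingers":{"type":"number"},"squeeze":{"type":"number"}},"required":["delta_pos","roll"]}

```bash
mkdir -p pics
cat > h.py <<'E'
import numpy as np, cv2
from plant import ctrl
def K(n):
    c=ctrl.calibration(n); f=240/np.tan(np.radians(c["fovy"])/2); return f,c["cx"],c["cy"],np.array(c["extrinsics"])
def cloud(n,d):
    f,cx,cy,T=K(n); v,u=np.mgrid[:480,:640]
    P=np.stack([(u-cx)/f*d,(v-cy)/f*d,d],-1)
    return P@T[:3,:3].T+T[:3,3]
E
python3 - <<'E'
from h import *
for n in("scene","side"):
    p,d=ctrl.snapshot(n); cv2.imwrite(f"pics/{n}0.png",p); np.save(f"{n}0.npy",d)
    np.save(f"{n}0p.npy",cloud(n,d)); print(n,ctrl.calibration(n))
    for t in("index_plate","plunger_knob","canister"):
        for m in ctrl.masks_of(n,t)[:4]:
            P=cloud(n,d)[m["pixels"]&(d>0)]
            print(t,m["p"],m["box"],np.median(P,0).round(3),P.max(0).round(3),P.min(0).round(3))
print(ctrl.get_state())
E
```

```text
scene {'fovy': 56.34449940521613, 'cx': 323.6634484848199, 'cy': 238.45039702662262, 'extrinsics': array([[ 0.87897306,  0.36202381, -0.3103951 ,  0.79871555],
       [ 0.47686421, -0.66369257,  0.5762922 , -0.4061312 ],
       [ 0.00262458, -0.65456164, -0.75600409,  0.64448716],
       [ 0.        ,  0.        ,  0.        ,  1.        ]])}
index_plate 0.97 [218.4, 183.3, 370.7, 276.1] [0.469 0.058 0.02 ] [0.62  0.181 0.088] [ 0.334 -0.049 -0.002]
plunger_knob 0.51 [316.7, 196.3, 336.6, 217.6] [0.534 0.095 0.08 ] [0.545 0.141 0.088] [0.514 0.087 0.018]
plunger_knob 0.26 [216.1, 179.3, 367.4, 274.3] [0.468 0.058 0.02 ] [0.62  0.201 0.088] [ 0.32  -0.049 -0.003]
canister 0.84 [178.0, 276.6, 250.1, 362.9] [ 0.505 -0.188  0.098] [ 0.533 -0.082  0.108] [ 0.379 -0.221 -0.003]
canister 0.75 [275.2, 316.3, 324.2, 377.9] [ 0.627 -0.162  0.078] [ 0.653 -0.12   0.083] [ 0.589 -0.185  0.001]
canister 0.57 [226.9, 397.8, 305.0, 479.8] [ 0.664 -0.295  0.104] [ 0.701 -0.25   0.108] [ 0.581 -0.333 -0.002]
side {'fovy': 47.03483445892363, 'cx': 312.45469579726154, 'cy': 233.82785017915134, 'extrins
[... 829 characters left out ...]
[-0.91282303,  0.50105398, -0.42698498,  1.55057032,  0.22085176,
        1.13831083, -0.21032735]), 'dq': array([ 2.50320434e-04,  8.59168785e-04,  1.82828433e-04, -1.97982543e-03,
       -2.32089515e-04,  9.44517281e-06, -1.97474795e-03]), 'joint_torque': array([ 4.13082758e-03, -5.68688750e+01, -5.80072984e+00, -2.80871648e+01,
        1.24630431e-02,  5.27692799e-03,  1.35016148e-06]), 'eef_pos': array([0.24993075, 0.59991209, 0.2481407 ]), 'eef_rot': array([-3.01252388e-05,  1.96085783e-01,  9.80586734e-01, -1.47420181e-04]), 'contact_force': array([0.45239705, 0.44436133, 0.03472024]), 'wrist_torque': array([-0.00367619, -0.03816497,  0.03279883]), 'gripper_width': 0.08507472134094109}
```

Run:
```python
import cv2
a=cv2.imread("pics/scene0.png");cv2.imwrite("pics/s1.png",a)
c=cv2.resize(a[165:300,190:400],None,fx=3.7,fy=3.7,interpolation=3);cv2.imwrite("pics/s_crop.png",c)
```

```text
(no output)
```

View pics/scene0.png

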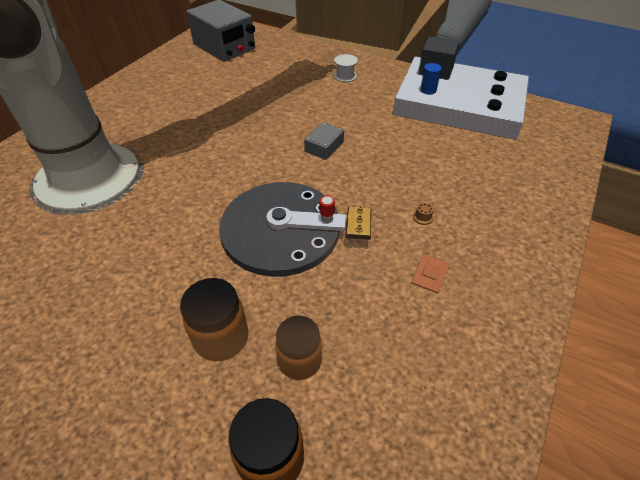

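View pics/side0.png

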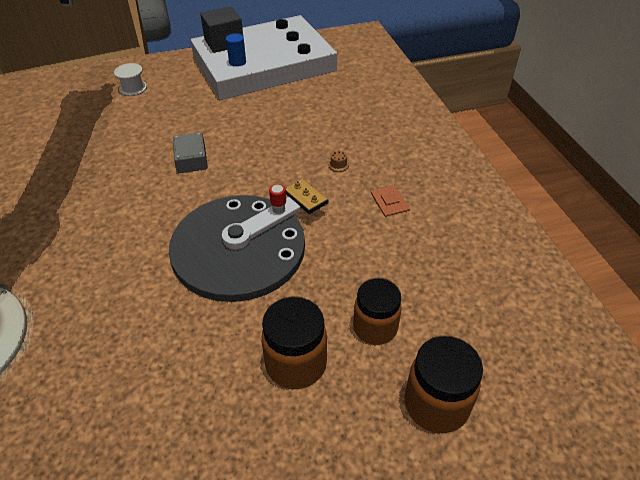

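```bash
ls pics
```

```text
s1.png
s_crop.png
scene0.png
side0.png
```

View pics/s_crop.png

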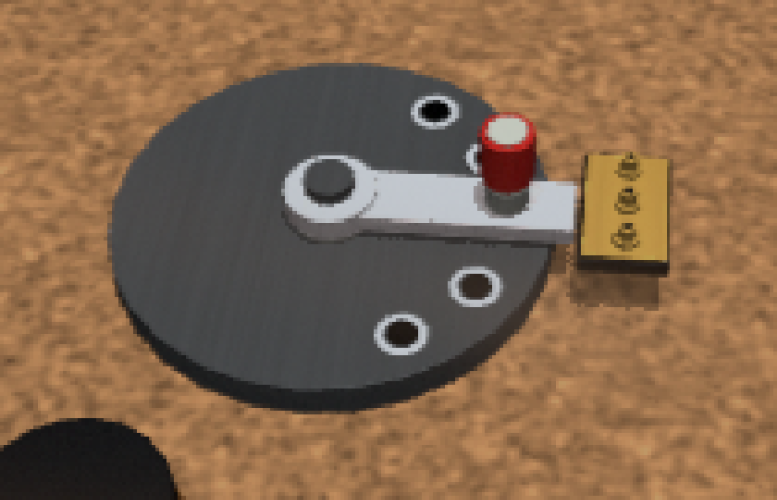

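The objects that could be confused, in the scene view:
- **Canisters:** there are three, with lids at (211,305), (298,337) and (265,437). The heights are about 108, 82 and 108 mm. Only the one at (298,337), about 68 mm wide and 82 mm tall, fits the description.
- **Knobs:** the red knob on the arm is at (327,206), and a blue look-alike is at (431,78).

The crop confirms the red one. The canister is on the −y side, so the arm turns clockwise. Next I'll fit the geometry.

Run:
```python
from h import *
from scipy.optimize import least_squares
for n in("scene","side"):
    P=np.load(n+"0p.npy"); im=cv2.imread(f"pics/{n}0.png").astype(int); hsv=cv2.cvtColor(im.astype(np.uint8),cv2.COLOR_BGR2HSV)
    reg=(P[...,0]>.3)&(P[...,0]<.68)&(P[...,1]>-.1)&(P[...,1]<.25)
    m=reg&(P[...,2]>.014)&(P[...,2]<.026)&(hsv[...,2]<110)&(hsv[...,1]<80)
    m=cv2.morphologyEx(m.astype(np.uint8),cv2.MORPH_OPEN,np.ones((3,3)))
    k,lab,st,_=cv2.connectedComponentsWithStats(m); 
    pts=P[m>0][:,:2].astype(np.float32); hull=cv2.convexHull(pts)[:,0]
    c,r=cv2.minEnclosingCircle(pts)
    s=least_squares(lambda p:np.hypot(*(hull-p[:2]).T)-.115,[.46,.06],loss='soft_l1',f_scale=.002)
    print(n,"circle",c,r,"fit",s.x,np.std(s.fun), 'zplate',np.median(P[m>0][:,2]))
    # knob top
    kn=reg&(P[...,2]>.079)&(P[...,2]<.1)
    q=P[kn]; print("knobtop n",len(q),q.mean(0),q[:,:2].min(0),q[:,:2].max(0),np.median(q[:,2]))
    # knob: minEnclosing
    print(cv2.minEnclosingCircle(q[:,:2].astype(np.float32)))
    g=reg&(P[...,2]>.04)&(P[...,2]<.055)&(hsv[...,0]>15)&(hsv[...,0]<32)&(hsv[...,1]>120)
    print("gold",g.sum(),cv2.minAreaRect(P[g][:,:2].astype(np.float32)))
    hub=reg&(P[...,2]>.03)&(P[...,2]<.06)&(np.hypot(P[...,0]-s.x[0],P[...,1]-s.x[1])<.03)
    print("hub",hub.sum(),P[hub].mean(0), P[hub][:,2].max())
    for nm,x,y in(("a",.62,-.155),("b",.49,-.2),("c",.65,-.3)):
        t=(np.hypot(P[...,0]-x,P[...,1]-y)<.06)&(P[...,2]>.07)
        z=np.percentile(P[t][:,2],95); t&=P[...,2]>z-.006
        print(nm,z,cv2.minEnclosingCircle(P[t][:,:2].astype(np.float32)))
```

```text
scene circle (0.4484167993068695, 0.0662795677781105) 0.1155417189002037 fit [0.44850333 0.0662866 ] 0.0006107209567757482 zplate 0.019527527598146577
knobtop n 158 [0.53152493 0.10009488 0.08412963] [0.51721756 0.08820273] [0.54407002 0.11585052] 0.08451522487470581
((0.5307613611221313, 0.10202503949403763), 0.014369006268680096)
gold 160 ((0.5863118767738342, 0.12401522696018219), (0.03954341635107994, 0.06523285061120987), 22.49683952331543)
hub 469 [0.45293921 0.06331476 0.03890193] 0.0477165416664429
a 0.08133290155796209 ((0.6184379458427429, -0.14986465871334076), 0.03127371892333031)
b 0.10593508309951968 ((0.4878574013710022, -0.1767517626285553), 0.040905654430389404)
c 0.10618610482633245 ((0.6565191745758057, -0.28897619247436523), 0.04063558578491211)
side circle (0.4473875164985657, 0.06784370541572571) 0.11609992384910583 fit [0.44766317 0.06773892] 0.0007191036024960064 zplate 0.022142859738878085
knobtop n 193 [0.52967205 0.10087719 0.08609231] [0.51662639 0.08685639] [0.54410382 0.11849115] 0.0870225537571715
((0.5287057757377625, 0.10266372561454773), 0.015920601785182953)
gold 562 ((0.5851681232452393, 0.1273466944694519), (0.04253216087818146, 0.07130686193704605), 22.98061752319336)
hub 627 [0.44964232 0.06352028 0.04107107] 0.05192354945928024
a 0.08330179857163258 ((0.6182097792625427, -0.14786683022975922), 0.03205086663365364)
b 0.10792521698614992 ((0.48770198225975037, -0.17481832206249237), 0.04082014039158821)
c 0.1077116835222689 ((0.6566416621208191, -0.28805071115493774), 0.04137006029486656)
```

```bash
cat > plan.py <<'E'
import sys
from h import *
from scipy.spatial.transform import Rotation as R
def plan(x,y,z,a,n):
    s=ctrl.get_state(); p=s["eef_pos"]; w=s["eef_rot"]; r=R.from_quat([w[1],w[2],w[3],w[0]]).as_matrix()
    a0=np.degrees(np.arctan2(r[1,1],r[0,1])); print("t",s["time"],"pos",p.round(4),"a0",a0.round(1),"tilt",np.degrees(np.arccos(-r[2,2])).round(2),"F",s["contact_force"].round(1),"w",s["gripper_width"].round(4),"q",s["q"].round(2))
    d=np.array([x,y,z])-p; da=(a-a0+180)%360-180
    for i in range(n):
        t=np.radians(a0+da*i/n); X=np.array([-np.sin(t),np.cos(t),0]);Y=np.array([np.cos(t),np.sin(t),0])
        print([round(float(v)*1000/n,1) for v in(d@X,d@Y,-d[2])],round(-da/n/5,2))
if __name__=="__main__": plan(*map(float,sys.argv[1:5]),int(sys.argv[5]))
E
python3 plan.py .531 .102 .16 112.8 12
```

```text
Traceback (most recent call last):
  File "plan.py", line 11, in <module>
    if __name__=="__main__": plan(*map(float,sys.argv[1:5]),int(sys.argv[5]))
                             ~~~~^^^^^^^^^^^^^^^^^^^^^^^^^^^^^^^^^^^^^^^^^^^^
  File "plan.py", line 6, in plan
    a0=np.degrees(np.arctan2(r[1,1],r[0,1])); print("t",s["time"],"pos",p.round(4),"a0",a0.round(1),"tilt",np.degrees(np.arccos(-r[2,2])).round(2),"F",s["contact_force"].round(1),"w",s["gripper_width"].round(4),"q",s["q"].round(2))
                                                                                                                                                                                       ^^^^^^^^^^^^^^^^^^^^^^^^
AttributeError: 'float' object has no attribute 'round'
```

```bash
sed -i 's/s\["gripper_width"\].round(4)/round(s["gripper_width"],4)/' plan.py
python3 plan.py .531 .102 .18 112.8 14
```

```text
t 0.4 pos [0.2499 0.5999 0.2481] a0 67.4 tilt 0.02 F [0.5 0.4 0. ] w 0.0851 q [-0.91  0.5  -0.43  1.55  0.22  1.14 -0.21]
[-32.2, -25.1, 4.9] -0.65
[-30.7, -26.9, 4.9] -0.65
[-29.2, -28.6, 4.9] -0.65
[-27.5, -30.2, 4.9] -0.65
[-25.7, -31.7, 4.9] -0.65
[-23.9, -33.1, 4.9] -0.65
[-22.0, -34.4, 4.9] -0.65
[-20.0, -35.6, 4.9] -0.65
[-18.0, -36.7, 4.9] -0.65
[-15.9, -37.6, 4.9] -0.65
[-13.7, -38.5, 4.9] -0.65
[-11.5, -39.2, 4.9] -0.65
[-9.3, -39.8, 4.9] -0.65
[-7.0, -40.2, 4.9] -0.65
```

>>> jog_arm:
  delta_pos:
    - [-32, -25, 5]
    - [-31, -27, 5]
    - [-29, -29, 5]
    - [-27, -30, 5]
    - [-26, -32, 5]
    - [-24, -33, 5]
    - [-22, -34, 5]
  roll: [-0.65, -0.65, -0.65, -0.65, -0.65, -0.65, -0.65]
  fingers: 65

```text
time: 1.27
eef_pos: [0.3932, 0.3493, 0.2126]
eef_rot: [0.0, -0.011, 1.0, 0.002]
contact_force: [0.4, 0.8, 0.5]
gripper_width: 0.0651
```

```bash
python3 plan.py .531 .102 .16 112.8 8
```

```text
t 1.275 pos [0.3932 0.3493 0.2126] a0 91.3 tilt 0.26 F [0.4 0.8 0.5] w 0.0651 q [-0.39  0.32 -0.45  1.9   0.17  0.96  0.67]
[-16.5, -31.3, 6.6] -0.54
[-15.0, -32.0, 6.6] -0.54
[-13.5, -32.7, 6.6] -0.54
[-12.0, -33.3, 6.6] -0.54
[-10.4, -33.8, 6.6] -0.54
[-8.8, -34.3, 6.6] -0.54
[-7.2, -34.7, 6.6] -0.54
[-5.5, -35.0, 6.6] -0.54
```

>>> jog_arm:
  delta_pos:
    - [-16.5, -31, 6.5]
    - [-15, -32, 6.5]
    - [-13.5, -33, 6.5]
    - [-12, -33, 6.5]
    - [-10.5, -34, 6.5]
    - [-9, -34, 6.5]
    - [-7, -35, 6.5]
    - [-5.5, -35, 6.5]
  roll: [-0.54, -0.54, -0.54, -0.54, -0.54, -0.54, -0.54, -0.54]

```text
time: 2.28
eef_pos: [0.5386, 0.0946, 0.1603]
eef_rot: [0.004, -0.205, 0.979, 0.002]
contact_force: [-0.4, -0.6, 0.3]
gripper_width: 0.0649
```

```bash
python3 plan.py .531 .102 .13 112.8 2
python3 - <<'E'
from h import *
p,d=ctrl.snapshot("wrist"); cv2.imwrite("pics/w1.png",p)
P=cloud("wrist",d); hsv=cv2.cvtColor(p,cv2.COLOR_BGR2HSV)
reg=(np.hypot(P[...,0]-.531,P[...,1]-.102)<.03)&(P[...,2]>.075)&(P[...,2]<.1)&(d>0)
q=P[reg]; print(len(q))
if len(q): print(q.mean(0),cv2.minEnclosingCircle(q[:,:2].astype(np.float32)),np.median(q[:,2]))
red=((hsv[...,0]<8)|(hsv[...,0]>172))&(hsv[...,1]>150); print(red.sum())
E
```

```text
t 2.275 pos [0.5386 0.0946 0.1603] a0 113.6 tilt 0.49 F [-0.4 -0.6  0.3] w 0.0649 q [ 0.1   0.42 -0.39  1.9   0.2   0.86  1.59]
[2.0, 4.9, 15.2] 0.08
[2.0, 4.9, 15.2] 0.08
2116
[0.52980027 0.09652536 0.08418186] ((0.531194806098938, 0.09723802655935287), 0.01416426245123148) 0.08468864154523302
1473
```

View pics/w1.png

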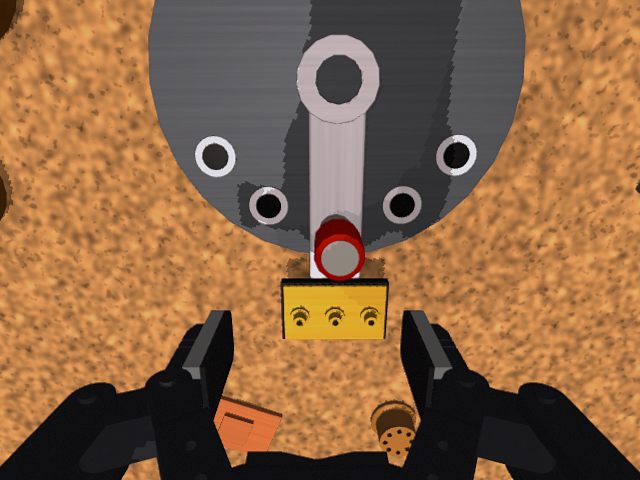

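The wrist view shows the red knob at (339,258) between the holes at (268,206) and (402,206), with the fingers at (215,330) and (420,330). I'll settle and re-measure before descending.

>>> jog_arm:
  delta_pos:
    - [2, 4, 15]
    - [2, 3, 10]
    - [0, 0, 0]
  roll: [0.1, 0.1, 0]

```text
time: 2.7
eef_pos: [0.5331, 0.0942, 0.1322]
eef_rot: [0.003, -0.193, 0.981, 0.001]
contact_force: [-0.1, 0.1, 0.2]
gripper_width: 0.0647
```

```bash
cat > look.py <<'E'
import sys
from h import *
p,d=ctrl.snapshot("wrist"); cv2.imwrite(f"pics/{sys.argv[1]}.png",p)
P=cloud("wrist",d); hsv=cv2.cvtColor(p,cv2.COLOR_BGR2HSV)
reg=(np.hypot(P[...,0]-.531,P[...,1]-.099)<.03)&(P[...,2]>.079)&(P[...,2]<.1)&(d>0)
q=P[reg]; print(len(q),q.mean(0),cv2.minEnclosingCircle(q[:,:2].astype(np.float32)),np.median(q[:,2]))
E
python3 look.py w2;python3 plan.py .531 .1 .07 112.8 4
```

```text
2601 [0.52789488 0.10318318 0.08575484] ((0.5295642018318176, 0.10382664948701859), 0.014222959987819195) 0.08613651402625908
t 2.75 pos [0.5335 0.0943 0.1327] a0 112.3 tilt 0.38 F [-0.3 -0.1 -0.1] w 0.0653 q [ 0.08  0.45 -0.37  1.93  0.22  0.8   1.55]
[0.1, 1.6, 15.7] -0.03
[0.0, 1.6, 15.7] -0.03
[0.0, 1.6, 15.7] -0.03
[0.0, 1.6, 15.7] -0.03
```

View pics/w2.png

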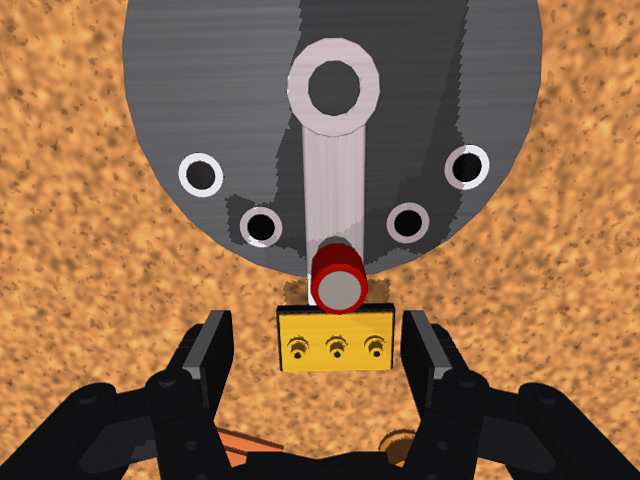

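The knob top is at (339,290), still between the open fingers. Its centre is about (0.530, 0.1025), which agrees with the fixed cameras. Now I'll descend.

>>> jog_arm:
  delta_pos:
    - [1, 4, 16]
    - [1, 3, 16]
    - [0, 2, 16]
    - [0, 0, 10]
    - [0, 0, 3]
  roll: [0, 0, 0, 0, 0]

```text
time: 3.38
eef_pos: [0.5278, 0.1046, 0.0675]
eef_rot: [0.003, -0.195, 0.981, 0.001]
contact_force: [-0.2, -0.1, 0.4]
gripper_width: 0.0649
```

```bash
python3 plan.py .530 .1025 .07 112.8 1; python3 look.py w3
```

```text
t 3.375 pos [0.5278 0.1046 0.0675] a0 112.4 tilt 0.4 F [-0.2 -0.1  0.4] w 0.0649 q [ 0.03  0.55 -0.34  1.96  0.28  0.67  1.48]
[-1.2, -2.8, -2.5] -0.07
6625 [0.52870084 0.09727149 0.08592429] ((0.5312150716781616, 0.09332025051116943), 0.024368075653910637) 0.08573477957445312
```

View pics/w3.png

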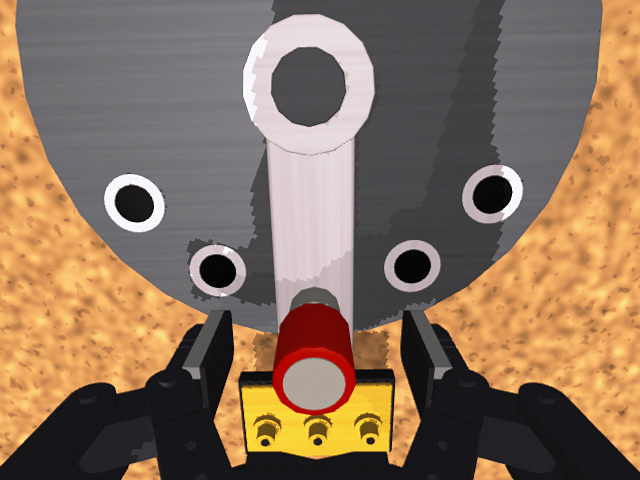

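The knob is centred between the fingers: its top is at (315,385) and the mid-finger column is about 317. I'll close the gripper.

>>> jog_arm:
  delta_pos:
    - [0, 0, -2]
    - [0, 0, 0]
    - [0, 0, 0]
    - [0, 0, 0]
  roll: [0, 0, 0, 0]
  fingers: 15
  squeeze: 50

```text
time: 3.92
eef_pos: [0.5285, 0.1043, 0.0704]
eef_rot: [0.004, -0.194, 0.981, 0.001]
contact_force: [1.0, 0.6, -4.7]
gripper_width: 0.0264
```

```bash
python3 plan.py .530 .1025 .088 112.8 2
```

```text
t 3.925 pos [0.5285 0.1043 0.0704] a0 112.4 tilt 0.49 F [ 1.   0.6 -4.7] w 0.0264 q [ 0.03  0.54 -0.34  1.96  0.28  0.67  1.48]
[-0.3, -1.1, -8.8] -0.04
[-0.3, -1.1, -8.8] -0.04
```

Gripped at 26 mm. Now the pull up.

>>> jog_arm:
  delta_pos:
    - [0, 0, -7]
    - [0, 0, -7]
    - [0, 0, -4]
    - [0, 0, 0]
  roll: [0, 0, 0, 0]

```text
time: 4.42
eef_pos: [0.5285, 0.1043, 0.0889]
eef_rot: [0.004, -0.194, 0.981, 0.002]
contact_force: [2.8, 0.3, -8.6]
gripper_width: 0.0268
```

```bash
python3 plan.py .530 .1025 .088 112.8 2
python3 - <<'E'
from h import *
p,d=ctrl.snapshot("side"); cv2.imwrite("pics/sd2.png",cv2.resize(p[140:290,170:370],None,fx=4,fy=4,interpolation=3))
E
```

```text
t 4.425 pos [0.5285 0.1043 0.0889] a0 112.4 tilt 0.52 F [ 2.8  0.3 -8.6] w 0.0268 q [ 0.04  0.51 -0.35  1.96  0.26  0.71  1.5 ]
[-0.4, -1.1, 0.5] -0.04
[-0.4, -1.1, 0.5] -0.04
```

View pics/sd2.png

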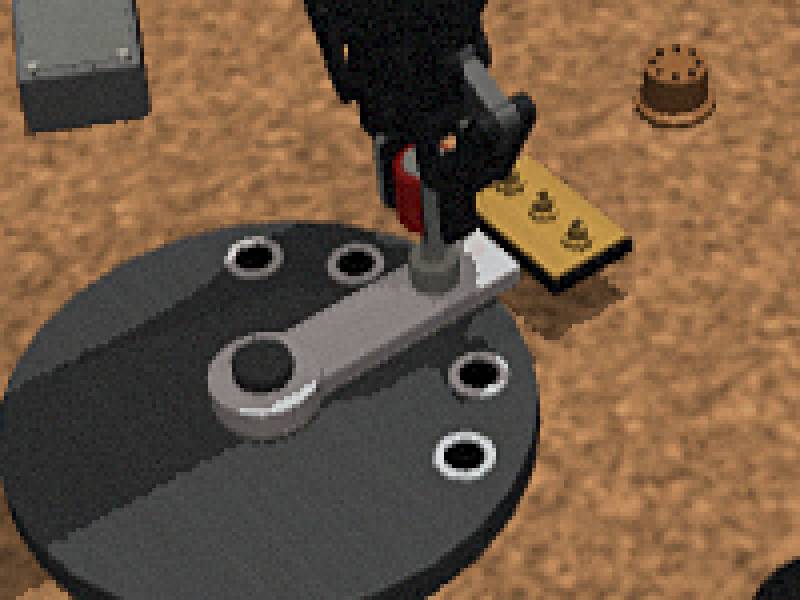

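The knob is up by about 18–20 mm. The pull force of 8.6 N fits the spring, and the shaft shows in the crop at (430,230). Now I'll swing −30° along the arc.

>>> jog_arm:
  delta_pos:
    - [0.3, -7.8, 0]
    - [0.3, -7.8, 0]
    - [0.3, -7.8, 0]
    - [0.3, -7.8, 0]
    - [0.3, -7.8, 0]
  roll: [1, 1, 1, 1, 1]

```text
time: 5.1
eef_pos: [0.5361, 0.0659, 0.0877]
eef_rot: [0.004, 0.028, 1.0, 0.003]
contact_force: [2.3, 0.6, -8.3]
gripper_width: 0.0265
```

```bash
python3 plan.py .5355 .0585 .089 82.4 1
```

```text
t 5.1 pos [0.5361 0.0659 0.0877] a0 86.8 tilt 0.61 F [ 2.3  0.6 -8.3] w 0.0265 q [ 0.03  0.5  -0.24  1.96  0.17  0.69  1.19]
[0.2, -7.4, -1.3] 0.88
```

>>> jog_arm:
  delta_pos:
    - [0.2, -7.4, -1]
    - [0, -0.5, 0]
    - [0, 0, 0]
  roll: [0.9, 0, 0]

```text
time: 5.48
eef_pos: [0.5355, 0.0581, 0.0881]
eef_rot: [0.004, 0.068, 0.998, 0.003]
contact_force: [3.1, 0.7, -8.4]
gripper_width: 0.0263
```

```bash
python3 plan.py .5355 .0585 .089 82.4 1
python3 - <<'E'
from h import *
for n in("scene","side"):
    p,d=ctrl.snapshot(n); P=cloud(n,d); hsv=cv2.cvtColor(p,cv2.COLOR_BGR2HSV)
    r=np.hypot(P[...,0]-.448,P[...,1]-.067)
    g=(r<.2)&(r>.11)&(P[...,2]>.035)&(P[...,2]<.056)&(hsv[...,0]>15)&(hsv[...,0]<32)&(hsv[...,1]>120)
    print(n,"gold",g.sum(),cv2.minAreaRect(P[g][:,:2].astype(np.float32)))
    cv2.imwrite(f"pics/{n}3.png",cv2.resize(p[150:300,170:370],None,fx=4,fy=4,interpolation=3))
p,d=ctrl.snapshot("wrist");cv2.imwrite("pics/w4.png",p)
E
```

```text
t 5.475 pos [0.5355 0.0581 0.0881] a0 82.2 tilt 0.63 F [ 3.1  0.7 -8.4] w 0.0263 q [ 0.02  0.5  -0.22  1.96  0.16  0.69  1.14]
[0.1, 0.4, -0.9] -0.04
scene gold 768 ((0.5963149666786194, 0.0494924932718277), (0.07197792828083038, 0.04336036369204521), 83.21401977539062)
side gold 766 ((0.5967179536819458, 0.05133993923664093), (0.0736963227391243, 0.04288965463638306), 84.21855163574219)
```

View pics/w4.png

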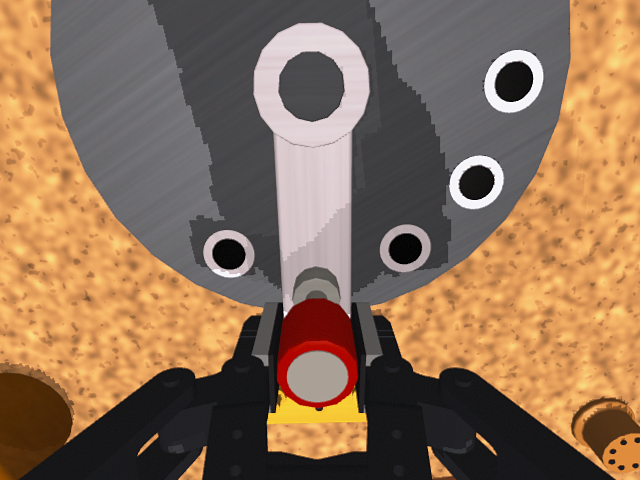

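View pics/side3.png

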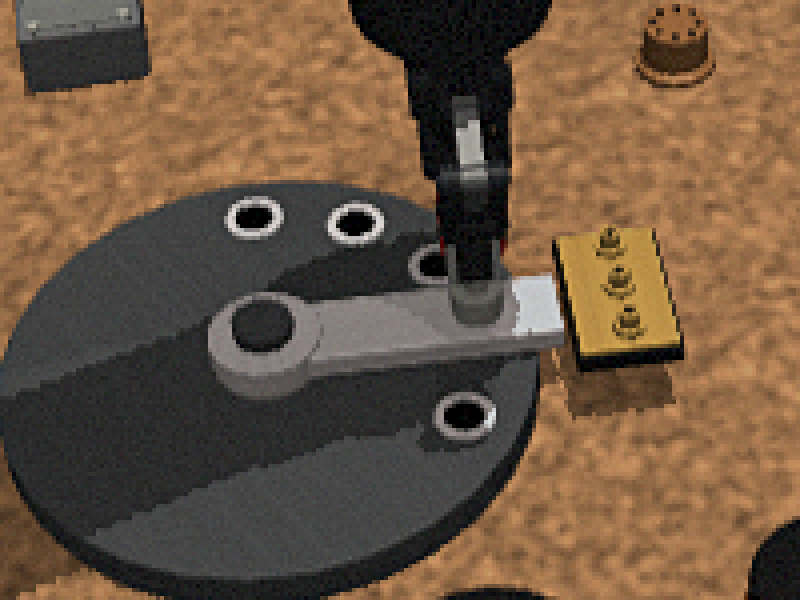

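Arm angle reads about −6 to −7° against a target of −7.2°. In the wrist view the neighbouring holes at (229,253) and (405,248) are symmetric about the knob at column 317. So the pin is over the next hole, and I'll lower and release.

>>> jog_arm:
  delta_pos:
    - [0, 0, 6]
    - [0, 0, 6]
    - [0, 0, 2]
    - [0, 0, 0]
  roll: [0, 0, 0, 0]

```text
time: 6.12
eef_pos: [0.5356, 0.0583, 0.0733]
eef_rot: [0.004, 0.068, 0.998, 0.003]
contact_force: [2.0, 0.8, -4.5]
gripper_width: 0.0267
```

```bash
python3 plan.py .5355 .0585 .07 82.4 1
```

```text
t 6.125 pos [0.5356 0.0583 0.0733] a0 82.2 tilt 0.6 F [ 2.   0.8 -4.5] w 0.0267 q [ 0.02  0.52 -0.22  1.97  0.17  0.66  1.14]
[0.1, 0.2, 3.3] -0.03
```

The pull is still 4.5 N downward with no reaction from the plate, so the pin is entering the hole. Releasing.

>>> jog_arm:
  delta_pos:
    - [0, 0, 0]
    - [0, 0, 0]
    - [0, 0, 0]
    - [0, 0, 0]
  roll: [0, 0, 0, 0]
  fingers: 70

```text
time: 6.62
eef_pos: [0.5362, 0.0584, 0.0751]
eef_rot: [0.005, 0.068, 0.998, 0.003]
contact_force: [0.6, 0.1, 0.2]
gripper_width: 0.0699
```

>>> jog_arm:
  delta_pos:
    - [0, 0, -15]
    - [0, 0, -25]
    - [0, 0, -35]
    - [0, 0, -40]
    - [0, 0, -30]
    - [0, 0, 0]
  roll: [0, 0, 0, 0, 0, 0]

```text
time: 7.38
eef_pos: [0.535, 0.0579, 0.2298]
eef_rot: [0.007, 0.067, 0.998, 0.003]
contact_force: [-0.0, 0.2, -0.5]
gripper_width: 0.0703
```

Run:
```python
from h import *
C=np.array([.448,.067])
for n in("scene","side","wrist"):
    p,d=ctrl.snapshot(n); P=cloud(n,d); hsv=cv2.cvtColor(p,cv2.COLOR_BGR2HSV)
    cv2.imwrite(f"pics/{n}5.png",p)
    r=np.hypot(P[...,0]-.448,P[...,1]-.067)
    g=(r<.2)&(r>.11)&(P[...,2]>.035)&(P[...,2]<.056)&(hsv[...,0]>15)&(hsv[...,0]<32)&(hsv[...,1]>120)
    print(n,"gold",cv2.minAreaRect(P[g][:,:2].astype(np.float32)))
    k=(np.hypot(P[...,0]-.537,P[...,1]-.056)<.03)&(P[...,2]>.077)&(P[...,2]<.12)&(d>0)
    q=P[k]; c=np.array(cv2.minEnclosingCircle(q[:,:2].astype(np.float32))[0]); v=c-C
    print(len(q),c,"ang",np.degrees(np.arctan2(v[1],v[0])),np.hypot(*v),"ztop",np.percentile(q[:,2],[50,75,95]))
    t=(np.hypot(P[...,0]-.62,P[...,1]+.15)<.06)&(P[...,2]>.075)&(P[...,2]<.09)
    if t.sum():print("can",cv2.minEnclosingCircle(P[t][:,:2].astype(np.float32)))
s=ctrl.get_state();print(s["time"],s["eef_pos"],s["contact_force"])
```

```text
scene gold ((0.5969085693359375, 0.04953260347247124), (0.07199329137802124, 0.04305567219853401), 84.30888366699219)
180 [0.53691268 0.05601845] ang -7.040911490727177 0.08958827569856775 ztop [0.08435912 0.08529553 0.08628057]
can ((0.6188546419143677, -0.15041500329971313), 0.03141423314809799)
side gold ((0.596323549747467, 0.05051227658987045), (0.07188718020915985, 0.043305493891239166), 84.66996002197266)
219 [0.53696579 0.05825589] ang -5.613356906695456 0.08939446747510567 ztop [0.08654556 0.08763929 0.08895492]
can ((0.6183728575706482, -0.14855152368545532), 0.032157063484191895)
wrist gold ((0.5588867664337158, -0.027790233492851257), (0.25327107310295105, 0.06049015372991562), 65.45330810546875)
1223 [0.53484428 0.05782038] ang -6.033877153972574 0.08732808410526208 ztop [0.08460592 0.08517009 0.08587779]
can ((0.616389811038971, -0.14809048175811768), 0.03157198429107666)
7.525 [0.53265583 0.0574587  0.2258174 ] [-0.36345881  0.09057367  0.15904828]
```

View pics/side5.png

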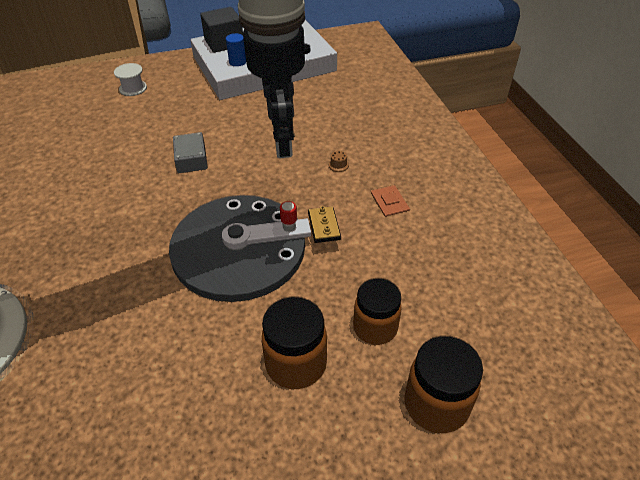

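View pics/wrist5.png

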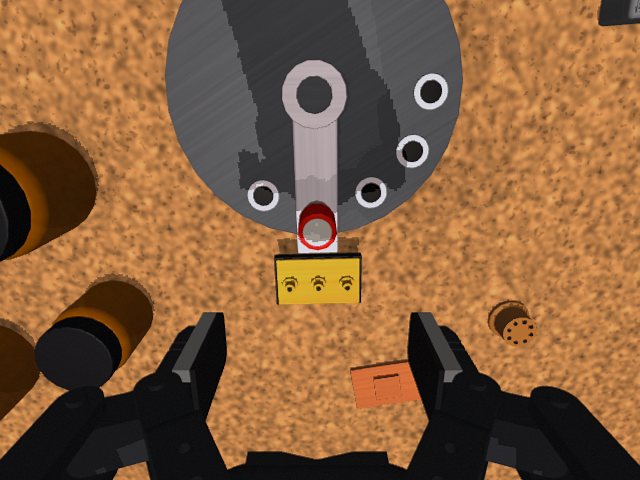

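The side view shows the red knob at (288,212), down on the arm, with one hole left on the canister side at (286,254). The canister is still at (378,310), and the gripper is clear. Knob-top heights match the initial ones: 84.4 against 84.5 mm in the scene view, and 86.5 against 87.0 mm in the side view.

```bash
python3 -c "
from plant import ctrl
print(ctrl.hand_in())"
```

```text
the job is handed in; nothing more can be done
None
```

I pulled the red knob up by about 18 mm, swung the arm 30° clockwise to the next hole on the canister's side, and let the pin spring home. I then raised the gripper clear and handed the job in at about 7.5 s; no verdict was reported.

- **Pin:** the knob top is back at its starting height to within 0.5 mm in both fixed cameras, so the pin is home.
- **Angle:** the three cameras put the arm at −5.6° to −7.0°, against an expected −7.2° from my plate fit. That is at most about 2.5 mm at the knob, within the roughly 2 mm calibration error.
- **Canister:** the 68 mm wide, 80 mm tall one stayed put, with under 1 mm of change in the fixed cameras.
- **Contact:** the gripper was well above everything at the end, with almost no force on the tool.
- **Bad reading:** the last wrist-camera fit of the gold jack plate was spoiled by other things in view, so I ignored it.

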